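# Unlatch the melon carrier and hold it up level for its photograph

### The arm

A 6-joint arm with a two-finger parallel gripper is mounted at the origin on the work surface. World frame = base frame: x ahead of the robot, y to its left, z up, the work surface at z = 0. Lengths are in m, angles in rad, forces in N, time in s.
With the tool pointing down it reaches from about 0.325 to 0.9 m from the base axis. Payload 6.1 kg.
Tool frame: the origin (TCP) lies between the finger pads; the fingertips stand 11 mm ahead of it and the grasp point (between the pads) lies 8 mm behind it; z points along the fingers, y is the line along which they close (so a half turn about z gives the same grasp; the last joint's range is limited). The gripper opens to 87 mm and grips with 3 to 60 N. Pads are 19 mm wide; open, the fingers measure 117 mm over their backs; the gripper's body (75 mm by 190 mm) begins 51 mm behind the grasp point.
Start: joints at [-1.282, 0.22, 1.526, -0, 1.395, -0.126], TCP at [0.252, -0.572, 0.234] pointing down, gripper open.
Joint ranges: [-2.98, 2.98], [-0.91, 2.08], [0.09, 2.57], [-1.24, 4.39], [0.2, 2.65], [-2.68, 2.68]. Speed limits (rad/s): [2.57, 2.57, 3.01, 3.14, 3.14, 3.14].

### API

Orientations are given as [roll, pitch, yaw] about the fixed x, y, z axes, in that order (R = Rz(yaw) Ry(pitch) Rx(roll)).
In Python, from plant import bot gives the robot as it stands. The module is installed in compiled form; this text tells all that it offers.
- The arm moves only by the tool arm_command, never from a script. Its argument "motion" is a list of rows, each an object of numbers: "x", "y", "z": the shift along the tool's x, y, z normalised to -1 to 1, where 1 is 20 mm; "spin": the turn about the tool's z normalised to -1 to 1, where 1 is 360 degrees; "hand": the gripper's target within -1 to 1 (fully open at 1, half-way at 0, shut at -1). A call has 1 to 12 rows; each row shifts and turns the commanded pose from where the row before left it, along the tool's axes as they then stand; what a row does not reach is not made up. A row lasts 1/10 s, in which the tool goes at most 50 mm and 8.59 degrees, less where a joint would pass 70% of its speed; a pose out of reach is approached as far as the arm can. A call with a number of a shift or a turn outside -1 to 1 is refused whole. A call with a gripper value outside its range is refused whole. The fingers move at their own pace and stop on an object; the grip force is fixed at half the most. Time passes only in rows, so rows that do not move let the fingers close. It gives the time, the measured TCP pose, the force, the opening and the grip force at its end, in the units of the state.
- bot.state(): the state, without advancing time (a new reading comes with each control period).
- bot.get_image(name): name is "scene" or "top"; returns the picture (480x640x3 uint8, red, green, blue); there is no depth.
- bot.camera_info(name): a dict with "camera_matrix" (3x3 intrinsics, pixels), "camera_from_world" (4x4, takes a point from world to camera coordinates). Camera axes: x right, y up, looking along -z (the intrinsics and any distortion apply to the point x, -y, -z); pixel columns grow to the right and rows downward; lengths in m; the calibration is good to about 2 mm. A picture is of the moment at which its call begins. camera_info takes no time and is no camera call.
- bot.sign_off(): hands the job in; it is judged then, once.
The state is a dict: "clock": time; "joint_positions": joint angles; "dq": joint speeds; "joint_torque": joint torques, N m; "tool_pos": TCP position; "orientation": TCP orientation; "contact_force": force on the tool from outside, world axes, zero at the start; "ft_torque": the same for the moment, N m; "grip_width": opening from 0.0 (shut) to 1.0 (fully open); "grip_force": force on a finger pad.
Only numpy, scipy, OpenCV 4.12 (cv2) and the standard library are available. Lean on these libraries where they do the work, as an engineer would, in place of code of your own. Each camera call takes 0.05 s, during which the arm holds its last target. There are 200 camera calls.

### The job

Swing the quarter-turn latch on the plywood dock fully open, then take the carrier by its handle and lift it, with the small melon sitting in it, straight up until its base is about ten centimetres above the dock. Hold it there level and still for its photograph, for at least two seconds, and finish while still holding it in the air, with the latch still open. Keep the carrier from tipping at any time, do not let the melon leave its seat, and leave the other melons, the basket and the pen where they are.

Things in the scene. Friction and masses are not known exactly. Their poses are not given: they have to be found in the camera images.
- dock: Fixed plywood board, 310 (its x) x 160 (its y) x 20 mm thick, on the work surface; origin at the centre of its underside. The carrier stands on its +x part (centre 75 mm along +x), between lips 6 mm high with 4 mm of play; the latch pivot stands 90 mm along -x.
- latch (a joint): Steel latch on an upright hinge. 0 = closed: lever along the dock's -x, opposite tongue along +x, 3.5 mm above the carrier's tab, blocking its lift. 1.571 = fully open, at the stop: turned counter-clockwise seen from above, lever along the dock's -y, tongue clear. 1.4 or more counts as fully open. Starts at 0 to 0.22; turns with light friction (about 1.5 N at the lever); stays where left.
- latch_lever (a point): Grip point in the lever: 58 mm from the pivot axis, 80 mm above the work surface. The lever is a level steel bar 14 mm wide and 26 mm high (from 67 to 93 mm above the work surface), reaching 82 mm out from the pivot axis. This point's +x axis runs from it along the lever to the pivot.
- latch_pivot (a point): Point on the latch's upright turning axis at the height of the lever's middle (80 mm above the work surface).
- carrier: Loose carrier, 0.22 kg: white base board 130 x 130 x 10 mm with a 44 mm wide tab reaching 102 mm from the centre along its -x (under the tongue), a cork seat ring (80 mm outside, 64 inside, 6 high), an arched handle. Origin at the centre of the underside, z up; it starts on the dock, underside 20 mm above the work surface, axes along the dock's.
- handle (a point): Centre of the carrier's handle: straight wooden bar 14 mm wide (carrier's x), 20 mm high, 124 mm long (carrier's y) on two uprights 118 mm apart. The point is 150 mm above the carrier's underside, over the centre of mass; 33 mm of free room from the bar down to the melon's stem. To be pinched at its middle, from above.
- melon: Small yellow melon on the carrier, a ball of 92 mm with a flat foot (foot to top 87 mm, plus a 10 mm stem), about 0.3 to 0.5 kg, sitting loose inside the seat ring; origin at the centre of its foot, 10 mm above the carrier's underside.
- big_melon: Bystander: pale green melon, 120 mm, standing loose beyond the dock; origin at the centre of its foot.
- netted_melon: Bystander: beige melon, 110 mm, standing loose at one side; origin at the centre of its foot.
- basket: Bystander: empty round plastic basket, 140 mm across and 65 mm high, standing loose at the other side; origin at the centre of its underside.
- pen: Bystander: marker pen 125 x 14 x 14 mm, lying loose to the right of the robot; origin under its middle, long axis x.
- dock_seat (a point): Centre of the carrier's place on top of the dock (20 mm above the work surface).
Not all that is in view belongs to the job. Of the things like the carrier, leave any that is black or red; of the rest the smaller one is meant.

How it is judged:
By the outcome, as a careful person would: the job done as asked, in the order asked, and still so for the second after the job is handed in, while the arm keeps its last pose, push and grip.
It also fails if it takes over 58 s, if anything falls off the work surface, if the arm or the gripper's body presses on something with over 40 N, if the wrist force passes 120 N, or if a joint passes its speed limit or range.

## Working session

There is one attempt and no reset: what is moved stays moved. The work goes in short steps, Python scripts to look and compute and a tool call to move; the robot and the scene stay as the last step left them, time stands still between calls to the robot, and variables do not carry over. Pictures are saved under pics/ and viewed, at most 10 in all, crops included, and the job is handed in when it is done.

Besides the shell and the picture viewer there is one more tool, called after "Request:" in YAML: its name, and indented under it one key for each argument. arm_command: Moves the arm, as the interface text tells. Scaled input: -1 to 1 covers 20 mm each way for a shift and 360 degrees each way for a turn. Its arguments: {"type":"object","properties":{"motion":{"type":"array"}},"required":["motion"]}

```bash
mkdir -p pics
python3 - <<'E'
from plant import bot
import cv2, numpy as np
for n in ("scene","top"):
    cv2.imwrite(f"pics/{n}0.png", bot.get_image(n)[:,:,::-1])
    i=bot.camera_info(n); print(n,{k:np.round(v,4).tolist() for k,v in i.items()})
print(bot.state())
E
```

```text
scene {'camera_matrix': [[585.218, 0.0, 313.5176], [0.0, 585.218, 242.3447], [0.0, 0.0, 1.0]], 'camera_from_world': [[-0.6076, 0.7941, 0.0122, 0.3354], [-0.4533, -0.3594, 0.8156, 0.1176], [0.6521, 0.4901, 0.5784, -1.8855], [0.0, 0.0, 0.0, 1.0]]}
top {'camera_matrix': [[458.0879, 0.0, 324.2528], [0.0, 458.0879, 233.2738], [0.0, 0.0, 1.0]], 'camera_from_world': [[0.0067, -0.9996, -0.0282, 0.0133], [0.9967, 0.0044, 0.0808, -0.5355], [-0.0806, -0.0286, 0.9963, -1.1323], [0.0, 0.0, 0.0, 1.0]]}
{'clock': 0.1, 'joint_positions': array([-1.28210205e+00,  2.21187945e-01,  1.52749854e+00,  2.95627344e-05,
        1.39472096e+00, -1.26110505e-01]), 'dq': array([-4.15770599e-05, -8.96583874e-04, -2.77290542e-03,  3.14835349e-04,
       -6.40533423e-04, -1.15613823e-04]), 'joint_torque': array([ 4.33959967e-04, -4.95943809e+01, -3.88518298e+01,  7.02086580e-02,
        5.15662401e-02, -3.36341975e-05]), 'tool_pos': array([ 0.25172381, -0.57146639,  0.23252047]), 'orientation': array([-3.13979594e+00, -2.57121998e-04,  4.14799344e-01]), 'contact_force': array([-0.84455883, -0.39926691,  0.42992204]), 'ft_torque': array([0.02205692, 0.01365115, 0.05557323]), 'grip_force': 0.0, 'grip_width': 1.0023826818640629}
```

View pics/scene0.png

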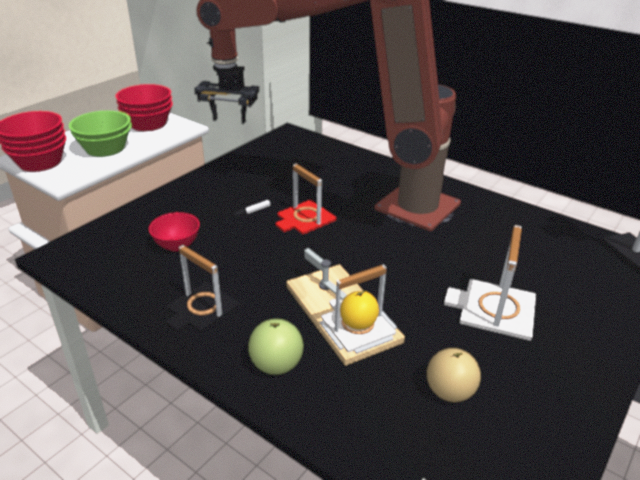

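View pics/top0.png

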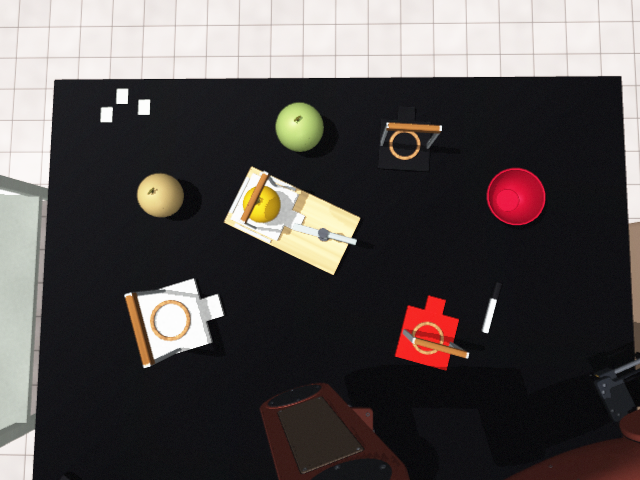

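Candidates for the carrier:
- On the dock: white with the melon, top (262,205) / scene (360,320).
- Larger white, empty: top (170,320) / scene (500,300).
- Black: top (405,145).
- Red: top (428,335).

Black and red are excluded. The smaller white one is the one on the dock, and it also holds the melon. Its lever ends at about top (356,241), with the pivot near (324,235).

```bash
cat > h.py <<'E'
import numpy as np, cv2
from plant import bot
def cast(n,uv,z):
    i=bot.camera_info(n);K=np.array(i["camera_matrix"]);T=np.array(i["camera_from_world"]);R=T[:3,:3];c=-R.T@T[:3,3]
    p=np.linalg.solve(K,[uv[0],uv[1],1]);d=R.T@(p*[1,-1,-1]);return c+d*(z-c[2])/d[2]
def proj(n,P):
    i=bot.camera_info(n);K=np.array(i["camera_matrix"]);T=np.array(i["camera_from_world"])
    q=(T[:3,:3]@P+T[:3,3])*[1,-1,-1];q=K@q;return q[:2]/q[2]
def mask(hsv,lo,hi,box):
    m=cv2.inRange(hsv,np.array(lo),np.array(hi));k=np.zeros_like(m);x0,y0,x1,y1=box;k[y0:y1,x0:x1]=m[y0:y1,x0:x1];return k
def rect(m):
    c=max(cv2.findContours(m,cv2.RETR_EXTERNAL,cv2.CHAIN_APPROX_NONE)[0],key=cv2.contourArea);return cv2.minAreaRect(c),c
E
python3 - <<'E'
from h import *
im=bot.get_image("top");hsv=cv2.cvtColor(im,cv2.COLOR_RGB2HSV)
# dock: everything bright in the box
m=mask(hsv,(0,0,90),(179,255,255),(215,155,372,285))
r,c=rect(m)
P=np.array([cast("top",p,0.02)[:2] for p in c[:,0]],np.float32)
w=cv2.minAreaRect(P);print("dock hull",w, cv2.boxPoints(w).round(3).tolist())
# wood only (saturated light)
mw=mask(hsv,(10,60,140),(30,150,255),(215,155,372,285));r,c=rect(mw);print("wood",r)
# handle: orange-brown
mh=mask(hsv,(5,150,80),(16,255,230),(235,165,280,230));r,c=rect(mh)
Q=np.array([cast("top",p,0.18)[:2] for p in c[:,0]],np.float32);print("handle",r,cv2.minAreaRect(Q))
# lever: grey
ml=mask(hsv,(0,0,100),(179,60,255),(285,215,372,255));r,c=rect(ml)
Q=np.array([cast("top",p,0.093)[:2] for p in c[:,0]],np.float32);print("lever",r,cv2.minAreaRect(Q))
a=im.copy()
for k,col in((mh,(0,255,0)),(ml,(255,0,0)),(mw,(0,0,255))):
    cv2.drawContours(a,cv2.findContours(k,cv2.RETR_EXTERNAL,cv2.CHAIN_APPROX_NONE)[0],-1,col,1)
cv2.imwrite("pics/crop.png",cv2.resize(np.hstack([im[155:285,215:372],a[155:285,215:372]])[:,:,::-1],None,fx=2.5,fy=2.5,interpolation=2))
E
```

```text
dock hull ((0.5673901438713074, 0.09228984266519547), (0.32746464014053345, 0.16423730552196503), 64.58647155761719) [[0.4230000078678131, -0.019999999552965164], [0.5709999799728394, -0.09099999815225601], [0.7120000123977661, 0.20499999821186066], [0.5630000233650208, 0.2750000059604645]]
wood ((299.1022033691406, 239.7810516357422), (91.2224349975586, 34.676605224609375), 25.01689338684082)
handle ((253.77459716796875, 197.653076171875), (6.275716304779053, 51.500099182128906), 25.559965133666992) ((0.6005619764328003, 0.16707128286361694), (0.0139620928093791, 0.11346117407083511), 65.44660949707031)
lever ((320.7578430175781, 227.9085235595703), (75.6683120727539, 30.396305084228516), 25.463346481323242) ((0.5425545573234558, 0.02296432852745056), (0.17944824695587158, 0.07207629829645157), 64.83879852294922)
```

View pics/crop.png

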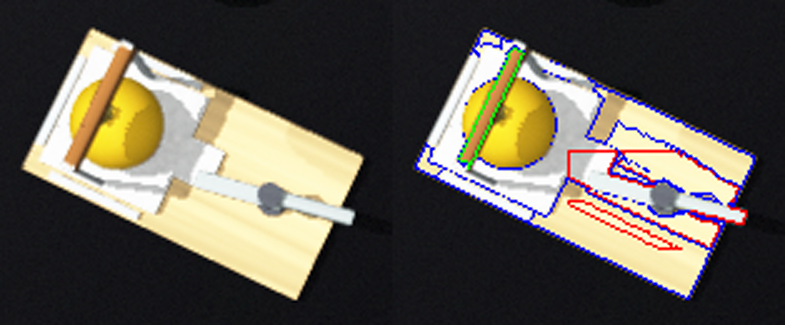

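The crop confirms the choice: the white carrier on the dock, with the yellow melon under its arch. The pivot cap is at about px (323.4,234.6), the lever tip at (356.2,241.8) and the tongue tip at (293,227). The measured handle (0.601,0.167) agrees with the dock-derived (0.603,0.168).

Run:
```python
from h import *
c=[cast("top",p,0.093) for p in((323.4,234.6),(356.2,241.8),(293,227))]
print(np.round(c,4))
for a,b in((0,1),(2,1),(2,0)):
    d=(c[b]-c[a])[:2];print(np.linalg.norm(d),np.degrees(np.arctan2(d[1],d[0]))%360)
# plan: yaw, displacement in tool axes after spinning
```

```text
[[ 0.5265  0.0163  0.093 ]
 [ 0.5098 -0.0612  0.093 ]
 [ 0.5442  0.0885  0.093 ]]
0.0791805028894892 257.85152687816856
0.15354097006376408 257.04866586331406
0.07437651632055653 256.193944245529
```

Request:
arm_command:
  motion:
    - {"x":0,"y":0,"z":-0.3,"spin":-0.0211,"hand":-0.4}
    - {"x":0,"y":0,"z":-0.3,"spin":-0.0211,"hand":-0.4}
    - {"x":0,"y":0,"z":-0.3,"spin":-0.0211,"hand":-0.4}
    - {"x":0,"y":0,"z":-0.3,"spin":-0.0211,"hand":-0.4}
    - {"x":0,"y":0,"z":-0.3,"spin":-0.0211,"hand":-0.4}
    - {"x":0,"y":0,"z":-0.3,"spin":-0.0211,"hand":-0.4}
    - {"x":0,"y":0,"z":-0.3,"spin":-0.0211,"hand":-0.4}
    - {"x":0.5,"y":0.12,"z":0,"spin":0,"hand":-0.4}
    - {"x":0.5,"y":0.12,"z":0,"spin":0,"hand":-0.4}

```text
clock: 1.05
tool_pos: [0.2613, -0.5528, 0.275]
orientation: [-3.141, -0.001, 1.339]
contact_force: [-0.5, 1.8, -0.9]
grip_width: 0.321
grip_force: 0.0
```

Request:
arm_command:
  motion:
    - {"x":1,"y":0.24,"z":0,"spin":0,"hand":-0.4}
    - {"x":1,"y":0.24,"z":0,"spin":0,"hand":-0.4}
    - {"x":1,"y":0.24,"z":0,"spin":0,"hand":-0.4}
    - {"x":1,"y":0.24,"z":0,"spin":0,"hand":-0.4}
    - {"x":1,"y":0.24,"z":0,"spin":0,"hand":-0.4}
    - {"x":1,"y":0.24,"z":0,"spin":0,"hand":-0.4}
    - {"x":1,"y":0.24,"z":0,"spin":0,"hand":-0.4}
    - {"x":1,"y":0.24,"z":0,"spin":0,"hand":-0.4}
    - {"x":1,"y":0.24,"z":0,"spin":0,"hand":-0.4}
    - {"x":1,"y":0.24,"z":0,"spin":0,"hand":-0.4}
    - {"x":1,"y":0.24,"z":0,"spin":0,"hand":-0.4}
    - {"x":1,"y":0.24,"z":0,"spin":0,"hand":-0.4}

```text
clock: 2.25
tool_pos: [0.3719, -0.3311, 0.2756]
orientation: [3.141, 0.0, 1.342]
contact_force: [0.6, -0.3, 0.2]
grip_width: 0.301
grip_force: 0.0
```

Request:
arm_command:
  motion:
    - {"x":1,"y":0.24,"z":0,"spin":0,"hand":-0.4}
    - {"x":1,"y":0.24,"z":0,"spin":0,"hand":-0.4}
    - {"x":1,"y":0.24,"z":0,"spin":0,"hand":-0.4}
    - {"x":1,"y":0.24,"z":0,"spin":0,"hand":-0.4}
    - {"x":1,"y":0.24,"z":0,"spin":0,"hand":-0.4}
    - {"x":1,"y":0.24,"z":0,"spin":0,"hand":-0.4}
    - {"x":1,"y":0.24,"z":0,"spin":0,"hand":-0.4}
    - {"x":1,"y":0.24,"z":0,"spin":0,"hand":-0.4}
    - {"x":1,"y":0.24,"z":0,"spin":0,"hand":-0.4}
    - {"x":1,"y":0.24,"z":0,"spin":0,"hand":-0.4}
    - {"x":0.5,"y":0.12,"z":0,"spin":0,"hand":-0.4}
    - {"x":0,"y":0,"z":0,"spin":0,"hand":-0.4}

```text
clock: 3.45
tool_pos: [0.4682, -0.1383, 0.2755]
orientation: [3.142, -0.0, 1.345]
contact_force: [-0.2, -0.4, -0.1]
grip_width: 0.303
grip_force: 0.0
```

Request:
arm_command:
  motion:
    - {"x":0.9,"y":0.21,"z":0,"spin":0,"hand":-0.4}
    - {"x":0.9,"y":0.21,"z":0.5,"spin":0,"hand":-0.4}
    - {"x":0.9,"y":0.21,"z":0.8,"spin":0,"hand":-0.4}
    - {"x":0.9,"y":0.21,"z":1,"spin":0,"hand":-0.4}
    - {"x":0.9,"y":0.21,"z":1,"spin":0,"hand":-0.4}
    - {"x":0.9,"y":0.21,"z":1,"spin":0,"hand":-0.4}
    - {"x":0,"y":0,"z":1,"spin":0,"hand":-0.4}
    - {"x":0,"y":0,"z":1,"spin":0,"hand":-0.4}
    - {"x":0,"y":0,"z":0.8,"spin":0,"hand":-0.4}
    - {"x":0,"y":0,"z":0,"spin":0,"hand":-0.4}

```text
clock: 4.45
tool_pos: [0.5147, -0.0404, 0.1309]
orientation: [-3.136, 0.0, 1.342]
contact_force: [-1.3, -0.2, 0.4]
grip_width: 0.3
grip_force: 0.0
```

Run:
```python
from h import *
s=bot.get_image("scene");print(bot.state()["tool_pos"])
cv2.imwrite("pics/s1.png",cv2.resize(s[200:380,250:430],None,fx=3.3,fy=3.3)[:,:,::-1])
```

```text
[ 0.51578366 -0.04055013  0.13253351]
```

View pics/s1.png

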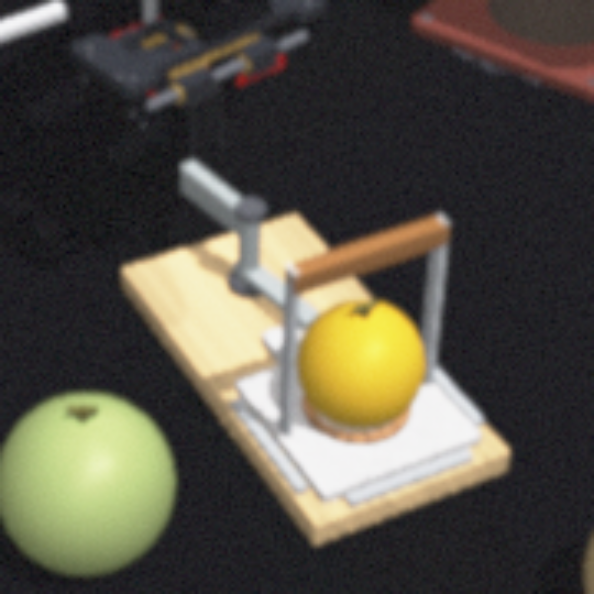

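The crop shows the carrier and melon undisturbed. The lever end is at crop (187,175) and the gripper above-left of it, with its fingers dark on black. I'll check that against projections.

Run:
```python
from h import *
t=bot.state()["tool_pos"]
f=lambda p:((proj("scene",np.array(p))-[250,200])*3.3).round().tolist()
print("tcp",f(t),"tip",f(t-[0,0,.011]),"body",f(t+[0,0,.06]),"leverend top",f((.5098,-.0612,.093)),"pivot",f((.53,.018,.1)),"handle",f((.601,.167,.18)))
# handle ends and lever end from scene crop
for p,z in(((187,165),.093),((252,205),.1),((367,247),.18)): print(cast("scene",(p[0]/3.3+250,p[1]/3.3+200),z).round(4))
cv2.imwrite("pics/s2.png",np.clip(cv2.resize(bot.get_image("top")[150:300,230:430],None,fx=4,fy=4)[:,:,::-1].astype(float)*1.5,0,255))
```

```text
tcp [199.0, 131.0] tip [198.0, 143.0] body [199.0, 66.0] leverend top [182.0, 160.0] pivot [248.0, 202.0] handle [365.0, 240.0]
[ 0.5132 -0.0536  0.093 ]
[0.5308 0.0229 0.1   ]
[0.6062 0.1722 0.18  ][ WARN:0@1.311] global loadsave.cpp:1063 imwrite_ Unsupported depth image for selected encoder is fallbacked to CV_8U.
```

View pics/s2.png

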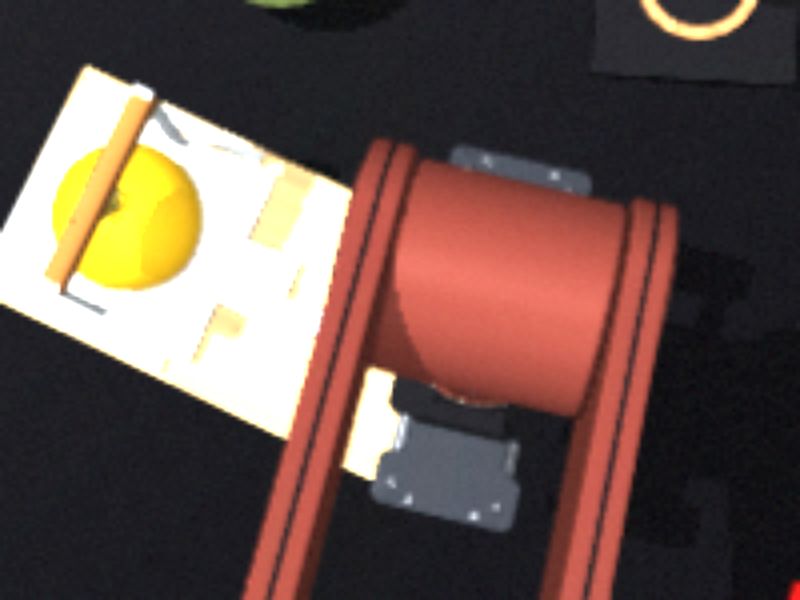

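The projections agree with the pictures: the gripper is over the lever, and the pivot is about (0.530,0.020) from the two views. Next I'll lower it astride the lever.

Request:
arm_command:
  motion:
    - {"x":0,"y":0,"z":0.9,"spin":0,"hand":-0.4}
    - {"x":0,"y":0,"z":0.9,"spin":0,"hand":-0.4}
    - {"x":0,"y":0,"z":0.9,"spin":0,"hand":-0.4}
    - {"x":0,"y":0,"z":0,"spin":0,"hand":-0.4}

```text
clock: 4.95
tool_pos: [0.5159, -0.0402, 0.0786]
orientation: [-3.139, 0.0, 1.342]
contact_force: [-0.1, 0.8, 0.1]
grip_width: 0.302
grip_force: 0.0
```

Request:
arm_command:
  motion:
    - {"x":0.026,"y":0.4,"z":0,"spin":-0.0208,"hand":-0.4}
    - {"x":0.026,"y":0.4,"z":0,"spin":-0.0208,"hand":-0.4}
    - {"x":0.026,"y":0.4,"z":0,"spin":-0.0208,"hand":-0.4}
    - {"x":0.026,"y":0.4,"z":0,"spin":-0.0208,"hand":-0.4}
    - {"x":0,"y":0,"z":0,"spin":0,"hand":-0.4}

```text
clock: 5.45
tool_pos: [0.5503, -0.0394, 0.0815]
orientation: [3.139, 0.001, 1.867]
contact_force: [-0.4, -0.9, 0.4]
grip_width: 0.301
grip_force: 0.0
```

Request:
arm_command:
  motion:
    - {"x":0.026,"y":0.39,"z":0,"spin":-0.02,"hand":-0.4}
    - {"x":0.026,"y":0.39,"z":0,"spin":-0.02,"hand":-0.4}
    - {"x":0.026,"y":0.39,"z":0,"spin":-0.02,"hand":-0.4}
    - {"x":0.026,"y":0.39,"z":0,"spin":-0.02,"hand":-0.4}
    - {"x":0.026,"y":0.39,"z":0,"spin":-0.02,"hand":-0.4}
    - {"x":0.026,"y":0.39,"z":0,"spin":-0.02,"hand":-0.4}
    - {"x":0.02,"y":0.2,"z":0,"spin":-0.01,"hand":-0.4}
    - {"x":0,"y":0,"z":0,"spin":0,"hand":-0.4}

```text
clock: 6.25
tool_pos: [0.5868, -0.0068, 0.0809]
orientation: [3.141, 0.002, 2.68]
contact_force: [-0.1, -0.2, -0.1]
grip_width: 0.302
grip_force: 0.0
```

Request:
arm_command:
  motion:
    - {"x":0,"y":0.1,"z":0,"spin":0,"hand":-0.4}
    - {"x":0,"y":0.1,"z":0,"spin":0,"hand":-0.4}
    - {"x":0,"y":0,"z":0,"spin":0,"hand":-0.4}

```text
clock: 6.55
tool_pos: [0.5881, -0.0033, 0.08]
orientation: [3.141, 0.001, 2.681]
contact_force: [0.3, 1.0, -0.3]
grip_width: 0.298
grip_force: 0.1
```

Run:
```python
from h import *
s=bot.get_image("scene");st=bot.state();print(st["tool_pos"],st["contact_force"])
cv2.imwrite("pics/s3.png",cv2.resize(s[180:360,250:430],None,fx=3.3,fy=3.3)[:,:,::-1])
```

```text
[ 0.58795653 -0.00318293  0.07979212] [0.36341601 0.35169515 0.01187608]
```

View pics/s3.png

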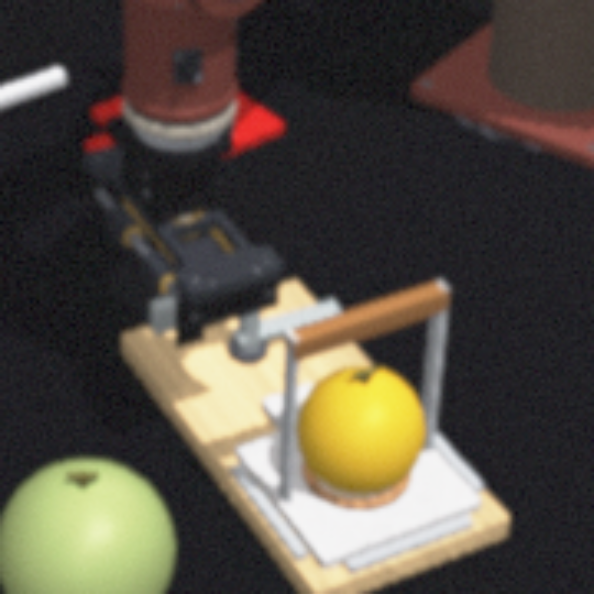

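The tongue now points along the dock's +y, clear of the tab, and the carrier and melon are undisturbed. I'll rise, then move over the handle.

Request:
arm_command:
  motion:
    - {"x":0,"y":0,"z":-0.5,"spin":0,"hand":-0.4}
    - {"x":0,"y":0,"z":-1,"spin":0,"hand":-0.4}
    - {"x":0,"y":0,"z":-1,"spin":0,"hand":-0.4}
    - {"x":0,"y":0,"z":-1,"spin":0,"hand":-0.4}
    - {"x":0,"y":0,"z":-1,"spin":0,"hand":-0.4}
    - {"x":0,"y":0,"z":-1,"spin":0,"hand":-0.4}
    - {"x":0,"y":0,"z":-1,"spin":0,"hand":-0.4}
    - {"x":0,"y":0,"z":-1,"spin":0,"hand":-0.4}
    - {"x":0,"y":0,"z":-1,"spin":0,"hand":-0.4}
    - {"x":0,"y":0,"z":-0.5,"spin":-0.004,"hand":0.2}

```text
clock: 7.6
tool_pos: [0.5886, -0.0032, 0.2624]
orientation: [3.14, 0.003, 2.708]
contact_force: [-0.2, 0.1, -0.2]
grip_width: 0.34
grip_force: 0.0
```

Request:
arm_command:
  motion:
    - {"x":0.35,"y":0.9,"z":0,"spin":0,"hand":0.2}
    - {"x":0.35,"y":0.9,"z":0,"spin":0,"hand":0.2}
    - {"x":0.35,"y":0.9,"z":0,"spin":0,"hand":0.2}
    - {"x":0.35,"y":0.9,"z":0,"spin":0,"hand":0.2}
    - {"x":0.35,"y":0.9,"z":0,"spin":0,"hand":0.2}
    - {"x":0.35,"y":0.9,"z":0,"spin":0,"hand":0.2}
    - {"x":0.35,"y":0.9,"z":0,"spin":0,"hand":0.2}
    - {"x":0.35,"y":0.9,"z":0,"spin":0,"hand":0.2}
    - {"x":0.35,"y":0.9,"z":0,"spin":0,"hand":0.2}
    - {"x":0,"y":0,"z":0,"spin":0,"hand":0.2}

```text
clock: 8.6
tool_pos: [0.5983, 0.1724, 0.2592]
orientation: [3.141, -0.001, 2.711]
contact_force: [0.1, -0.5, -0.5]
grip_width: 0.602
grip_force: 0.0
```

Run:
```python
from h import *
s=bot.get_image("scene");st=bot.state();t=st["tool_pos"];print(t,st["orientation"],st["joint_positions"][5])
hsv=cv2.cvtColor(s,cv2.COLOR_RGB2HSV)
r,c=rect(mask(hsv,(5,120,80),(15,255,230),(330,255,392,300)));print(r)
b=cv2.boxPoints(r);print(b.round(1).tolist(),cast("scene",r[0],.17).round(4))
b=b[np.argsort(b[:,0])];e=[cast("scene",b[:2].mean(0),.17),cast("scene",b[2:].mean(0),.17)];d=e[1]-e[0];print("ends",np.round(e,4),np.linalg.norm(d),np.degrees(np.arctan2(d[1],d[0])))
f=lambda p:((proj("scene",np.array(p))-[250,180])*3.3).round().tolist()
for a in(1.4,1.571): print("tongue dir",a,[f((.53+.08*np.cos(np.radians(65)+a),.02+.08*np.sin(np.radians(65)+a),.04))])
cv2.imwrite("pics/s4.png",cv2.resize(s[180:360,250:430],None,fx=3.3,fy=3.3)[:,:,::-1])
```

```text
[0.59839785 0.17110395 0.25921633] [-3.14110671e+00 -6.49500259e-04  2.71003538e+00] -0.987329526666368
((361.78082275390625, 276.5821838378906), (10.299620628356934, 48.103912353515625), 69.44395446777344)
[[337.5, 280.20001220703125], [382.5, 263.29998779296875], [386.1000061035156, 273.0], [341.1000061035156, 289.79998779296875]] [0.5997 0.1702 0.17  ]
ends [[0.6553 0.1477 0.17  ]
 [0.542  0.1936 0.17  ]] 0.12227344191644904 157.9616078818657
tongue dir 1.4 [[344.0, 312.0]]
tongue dir 1.571 [[336.0, 302.0]]
```

View pics/s4.png

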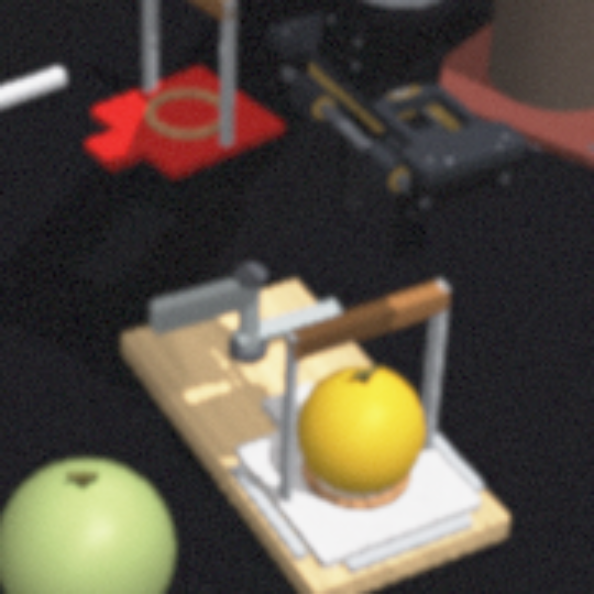

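Run:
```python
from h import *
g=lambda p,z:cast("scene",(p[0]/3.3+250,p[1]/3.3+180),z)
for n,a,b,z in(("dock short edge",(122,338),(298,279),.02),("lever top",(155,300),(236,278),.093),("lever bottom",(156,331),(245,305),.067),("tongue near edge",(270,337),(342,314),.035),("tongue far edge",(262,317),(333,298),.045)):
    d=g(b,z)-g(a,z);print(n,np.degrees(np.arctan2(d[1],d[0])),np.linalg.norm(d))
```

```text
dock short edge 156.42649801735132 0.16274099771395067
lever top 152.10453871578278 0.06733393823235112
lever bottom 153.19730830953742 0.0753844370234586
tongue near edge 154.5424881559837 0.06508464092358841
tongue far edge 151.11785711835884 0.062188354581169246
```

The latch reads about 1.52 rad, so it is open. Next I'll descend on the handle.

Request:
arm_command:
  motion:
    - {"x":-0.17,"y":-0.06,"z":0.5,"spin":0,"hand":0.2}
    - {"x":0,"y":0,"z":0.9,"spin":0,"hand":0.2}
    - {"x":0,"y":0,"z":0.9,"spin":0,"hand":0.2}
    - {"x":0,"y":0,"z":0.9,"spin":0,"hand":0.2}
    - {"x":0,"y":0,"z":0.9,"spin":0,"hand":0.2}
    - {"x":0,"y":0,"z":0.75,"spin":0,"hand":0.2}
    - {"x":0,"y":0,"z":0,"spin":0,"hand":0.2}
    - {"x":0,"y":0,"z":0,"spin":0,"hand":-0.4}
    - {"x":0,"y":0,"z":0,"spin":0,"hand":-0.4}
    - {"x":0,"y":0,"z":0,"spin":0,"hand":-0.4}

```text
clock: 9.65
tool_pos: [0.6022, 0.1678, 0.1639]
orientation: [3.14, 0.002, 2.708]
contact_force: [-0.3, -0.1, 0.1]
grip_width: 0.409
grip_force: 0.0
```

Request:
arm_command:
  motion:
    - {"x":0,"y":0,"z":0,"spin":0,"hand":-0.55}
    - {"x":0,"y":0,"z":0,"spin":0,"hand":-0.6}
    - {"x":0,"y":0,"z":0,"spin":0,"hand":-0.65}
    - {"x":0,"y":0,"z":0,"spin":0,"hand":-0.7}
    - {"x":0,"y":0,"z":0,"spin":0,"hand":-1}
    - {"x":0,"y":0,"z":0,"spin":0,"hand":-1}
    - {"x":0,"y":0,"z":0,"spin":0,"hand":-1}
    - {"x":0,"y":0,"z":0,"spin":0,"hand":-1}
    - {"x":0,"y":0,"z":0,"spin":0,"hand":-1}

```text
clock: 10.55
tool_pos: [0.6017, 0.1683, 0.163]
orientation: [3.14, 0.001, 2.708]
contact_force: [1.8, 5.1, 1.5]
grip_width: 0.161
grip_force: 30.0
```

Gripped at 14 mm and 30 N, with a 5 N side load along tool +y. I'll relieve that first.

Request:
arm_command:
  motion:
    - {"x":0,"y":0.05,"z":0,"spin":0,"hand":-1}
    - {"x":0,"y":0,"z":0,"spin":0,"hand":-1}
    - {"x":0,"y":0,"z":0,"spin":0,"hand":-1}

```text
clock: 10.85
tool_pos: [0.6018, 0.1684, 0.1628]
orientation: [-3.141, 0.0, 2.707]
contact_force: [-0.7, 0.5, 4.5]
grip_width: 0.158
grip_force: 30.0
```

Side load gone. Lift slowly.

Request:
arm_command:
  motion:
    - {"x":0,"y":0,"z":-0.05,"spin":0,"hand":-1}
    - {"x":0,"y":0,"z":-0.1,"spin":0,"hand":-1}
    - {"x":0,"y":0,"z":-0.15,"spin":0,"hand":-1}
    - {"x":0,"y":0,"z":-0.15,"spin":0,"hand":-1}
    - {"x":0,"y":0,"z":-0.15,"spin":0,"hand":-1}
    - {"x":0,"y":0,"z":-0.15,"spin":0,"hand":-1}
    - {"x":0,"y":0,"z":-0.1,"spin":0,"hand":-1}
    - {"x":0,"y":0,"z":-0.05,"spin":0,"hand":-1}
    - {"x":0,"y":0,"z":0,"spin":0,"hand":-1}
    - {"x":0,"y":0,"z":0,"spin":0,"hand":-1}

```text
clock: 11.85
tool_pos: [0.6017, 0.1687, 0.1805]
orientation: [-3.142, -0.0, 2.708]
contact_force: [-1.1, -0.2, -6.6]
grip_width: 0.158
grip_force: 30.0
```

Run:
```python
from h import *
s=bot.get_image("scene");st=bot.state();print(st["tool_pos"],st["contact_force"],st["ft_torque"],st["grip_width"])
cv2.imwrite("pics/s5.png",cv2.resize(s[160:360,250:430],None,fx=3,fy=3)[:,:,::-1])
```

```text
[0.60169376 0.16865702 0.18038578] [ 0.0988955  -0.51098676 -6.22898142] [ 0.07925919 -0.13036709  0.03885483] 0.15850485147403684
```

View pics/s5.png

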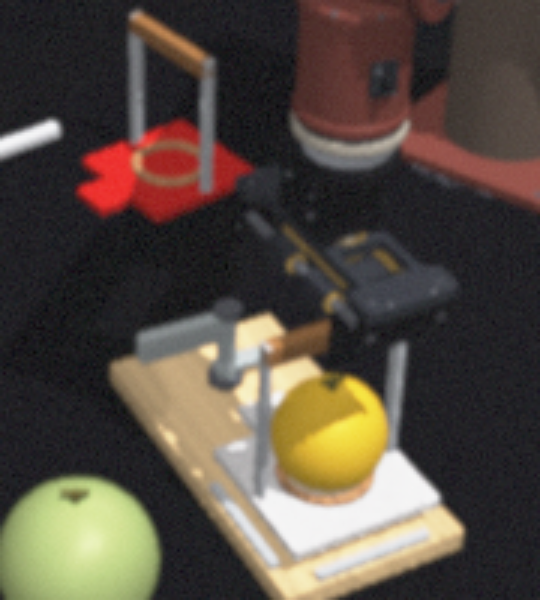

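The carrier is off the dock and level, with the melon in its ring and the load at 6.3 N as expected. I'll lift the rest.

Request:
arm_command:
  motion:
    - {"x":0,"y":0,"z":-0.15,"spin":0,"hand":-1}
    - {"x":0,"y":0,"z":-0.3,"spin":0,"hand":-1}
    - {"x":0,"y":0,"z":-0.45,"spin":0,"hand":-1}
    - {"x":0,"y":0,"z":-0.45,"spin":0,"hand":-1}
    - {"x":0,"y":0,"z":-0.45,"spin":0,"hand":-1}
    - {"x":0,"y":0,"z":-0.45,"spin":0,"hand":-1}
    - {"x":0,"y":0,"z":-0.45,"spin":0,"hand":-1}
    - {"x":0,"y":0,"z":-0.45,"spin":0,"hand":-1}
    - {"x":0,"y":0,"z":-0.45,"spin":0,"hand":-1}
    - {"x":0,"y":0,"z":-0.3,"spin":0,"hand":-1}
    - {"x":0,"y":0,"z":-0.2,"spin":0,"hand":-1}
    - {"x":0,"y":0,"z":0,"spin":0,"hand":-1}

```text
clock: 13.1
tool_pos: [0.6021, 0.1687, 0.2633]
orientation: [3.141, 0.001, 2.708]
contact_force: [0.1, 0.1, -6.2]
grip_width: 0.154
grip_force: 30.0
```

Request:
arm_command:
  motion:
    - {"x":0,"y":0,"z":0,"spin":0,"hand":-1}
    - {"x":0,"y":0,"z":0,"spin":0,"hand":-1}
    - {"x":0,"y":0,"z":0,"spin":0,"hand":-1}
    - {"x":0,"y":0,"z":0,"spin":0,"hand":-1}
    - {"x":0,"y":0,"z":0,"spin":0,"hand":-1}
    - {"x":0,"y":0,"z":0,"spin":0,"hand":-1}
    - {"x":0,"y":0,"z":0,"spin":0,"hand":-1}
    - {"x":0,"y":0,"z":0,"spin":0,"hand":-1}
    - {"x":0,"y":0,"z":0,"spin":0,"hand":-1}
    - {"x":0,"y":0,"z":0,"spin":0,"hand":-1}
    - {"x":0,"y":0,"z":0,"spin":0,"hand":-1}
    - {"x":0,"y":0,"z":0,"spin":0,"hand":-1}

```text
clock: 14.3
tool_pos: [0.6018, 0.1687, 0.2625]
orientation: [-3.142, 0.0, 2.708]
contact_force: [-0.4, -0.4, -6.8]
grip_width: 0.16
grip_force: 30.0
```

Request:
arm_command:
  motion:
    - {"x":0,"y":0,"z":0,"spin":0,"hand":-1}
    - {"x":0,"y":0,"z":0,"spin":0,"hand":-1}
    - {"x":0,"y":0,"z":0,"spin":0,"hand":-1}
    - {"x":0,"y":0,"z":0,"spin":0,"hand":-1}
    - {"x":0,"y":0,"z":0,"spin":0,"hand":-1}
    - {"x":0,"y":0,"z":0,"spin":0,"hand":-1}
    - {"x":0,"y":0,"z":0,"spin":0,"hand":-1}
    - {"x":0,"y":0,"z":0,"spin":0,"hand":-1}
    - {"x":0,"y":0,"z":0,"spin":0,"hand":-1}
    - {"x":0,"y":0,"z":0,"spin":0,"hand":-1}
    - {"x":0,"y":0,"z":0,"spin":0,"hand":-1}
    - {"x":0,"y":0,"z":0,"spin":0,"hand":-1}

```text
clock: 15.5
tool_pos: [0.6018, 0.1687, 0.2625]
orientation: [-3.142, -0.0, 2.708]
contact_force: [0.3, 0.1, -6.4]
grip_width: 0.162
grip_force: 30.0
```

Run:
```python
from h import *
s=bot.get_image("scene");st=bot.state();print(st["tool_pos"],st["contact_force"],st["ft_torque"],st["grip_width"])
cv2.imwrite("pics/s6.png",cv2.resize(s[120:360,190:430],None,fx=2.4,fy=2.4)[:,:,::-1])
```

```text
[0.60180243 0.16866112 0.26253237] [ 0.61811872  0.98209587 -5.62962426] [ 0.06521437 -0.1448662  -0.00676012] 0.15834160779041384
```

View pics/s6.png

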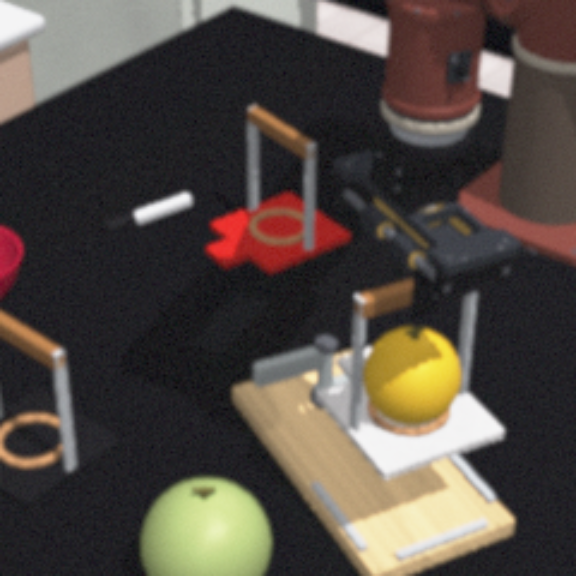

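The carrier is held level about 10 cm up (crop (425,420)) with the melon seated. The latch is still open and the bystanders are in place. It has been still for over 2.4 s.

```bash
python3 -c "
from plant import bot
print(bot.sign_off())"
```

```text
the job is handed in; nothing more can be done
None
```

Handed in: the latch is open (about 1.52 rad, measured from the image), and the carrier is held level and still about 10 cm above the dock with the melon seated; no verdict came back.

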